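# Hold the spring-return purge valve open with its bayonet key

## Task

Take the orange-handled bayonet key from its grey stand and set it upright in the keyway on the raised blue purge valve, lugs in the notches. Push it in against the spring, turn it a quarter turn clockwise (seen from above) to the stop, and finish still gripping it, seated and turned fully open. Leave the other things where they stand.

Things in the scene. Friction and masses are not known exactly. Their poses are not given: they have to be found in the camera images.
- key: Loose bayonet key, 0.1 kg, 70 mm tall, upright in its stand. Origin: centre of the stem's underside, z up. Steel stem 22 mm in diameter, 2 mm chamfer at the foot; two lugs along its own +x and -x reach 19 mm from the axis, 8 mm wide, 2 to 9 mm above the origin. Black flange 48 mm in diameter, 24 to 30 mm up. Orange handle above. Half a turn about z fits the same.
- key_handle (a point): Where to grip the key's orange handle: on its axis, 55 mm above its origin, axes as the key's. The handle is a flat upright bar, 46 mm long along x (in line with the lugs), 14 mm thick along y (grip across this), 30 to 70 mm above the key's origin.
- key_stand: Fixed grey plastic stand, 34 mm tall, 58 mm in diameter (foot 80 mm), with a round well 42 mm wide; origin at the centre of its underside. The key stands loosely on the floor of the well, 12 mm above the bench: lift it at least 30 mm to draw it out.
- valve_port (a point): Centre of the top face of the valve's steel bayonet ring, 105 mm above the bench. z up, x along the two notches (a yellow dot at the end of each). Ring 7 mm thick, round hole 27 mm wide, two notches 14 mm wide reaching 22 mm from the axis. A key set in with its lugs in the notches rests on a sprung plunger, its origin 10 mm below this point, and cannot turn yet.
- valve: Fixed blue spring-return purge valve under the ring, 58 mm in diameter, on a column; origin at the centre of its round foot (90 mm). Axes as the port's; brass outlet stub to 54 mm at +x, 32 mm below the ring. Holding the key turned holds it open; let go, and its springs push the key up against the ring and turn it part of the way back.
- plunger (a joint): Sprung plunger under the key: 0 up, grows as it is pushed down, end at 0.012 m. 3 N to start, 6 N at 0.006, 9 N at the end. The key's lugs are clear beneath the ring, free to turn, from 0.006 (key origin 16 mm below the port); 0.008 to 0.009 is best for turning.
- rotor (a joint): Rotor in the valve that the lugs turn clockwise from above (only that way): 0 shut, stop at 1.22 rad = fully open. The key turns freely for 0.1 to 0.45 rad from the notches, then drives it against a spring (0.05 N m at first, 0.15 N m at the end); stop at about 1.5 rad of key turn, handle pointing at the green dots.
- amber_bottle: Bystander: small amber bottle with black cap, 42 mm in diameter, 90 mm tall; origin under its centre. Leave alone.
- bulb: Bystander: red rubber pipette bulb, 49 mm wide, 70 mm tall. Leave alone.
- dish: Bystander: glass dish with lid, 67 mm wide, 18 mm tall. Leave alone.
- squeeze_bottle: Bystander: white squeeze bottle with blue spout cap, 46 mm in diameter, 124 mm tall. Leave alone.
- book: Bystander: dark green log book lying flat, 205 x 150 x 17 mm. Leave alone.
- pen: Bystander: blue ball pen, 136 mm long. Leave alone. (A dispenser on a big amber bottle, 0.56 m tall, also stands fixed about 0.58 m ahead of the robot and 0.03 m to its left: keep the arm clear of it.)
Not all that is in view belongs to the job. Leave any red look-alike of the valve alone.

How it is judged:
On the way, in this order (a step that is already met when the one before it is completed fails the run):
1. The key stands upright in the keyway of the valve, lugs in the notches, not yet turned (z of key in the frame of valve_port below -0.006 m and horizontal distance between key and valve_port below 0.006 m and angle between key's own z axis and vertical below 0.2 rad and angle between the x axis of key and the x axis of valve_port, either way round below 0.4 rad and value of joint rotor below 0.3 rad), for 0.1 s.
2. The key is pushed in below the ring and turned to the open position (z of key in the frame of valve_port below -0.0145 m and value of joint rotor above 0.95 rad), for 0.2 s.
At the end, for the whole second after the job is handed in: The gripper still grips the key (over 3 N); the key is at rest, upright within 0.15 rad, within 6 mm of the valve axis, its origin at least 14.5 mm below the ring top (lugs beneath the ring), turned over 1 rad from the notches, with the rotor beyond 0.95 of its 1.22 rad (all of step 2 and horizontal distance between key and valve_port below 0.006 m and angle between key's own z axis and vertical below 0.15 rad and angle between the x axis of key and the x axis of valve_port, either way round above 1 rad and contact force between the fingers and key above 3 N and linear speed of key below 0.03 m/s); the arm keeps its last pose, push and grip.
It fails at once if A bystander is moved by more than 30 mm (distance of any of amber_bottle, bulb, dish, squeeze_bottle, book, pen from where it was at the start of the episode above 0.03 m).
It also fails if it takes over 40 s, if anything falls off the work surface, if the arm or the gripper's body presses on something with over 40 N, if the wrist force passes 120 N, or if a joint passes its speed limit or range.

## Robot

A 7-joint arm with a two-finger parallel gripper is mounted at the origin on a cart in front of the work surface, level with it; the furniture and walls round the work are solid. World frame = base frame: x ahead of the robot, y to its left, z up, the work surface at z = 0. Lengths are in m, angles in rad, forces in N, time in s.
With the tool pointing down it reaches from about 0.425 to 0.975 m from the base axis. Payload 16.7 kg.
Tool frame: the origin (TCP) lies midway between the tips of the shut fingers; the grasp point (between the pads) lies 19 mm behind it; z points along the fingers, y is the line along which they close (so a half turn about z gives the same grasp; the last joint's range is limited). The gripper opens to 85 mm and grips with 20 to 120 N. Pads are 22 mm wide; open, the fingers measure 114 mm over their backs; the gripper's body (76 mm by 85 mm) begins 54 mm behind the grasp point. The pads swing forward as they close: fully open they stand 13 mm farther back than shut.
Start: joints at [1.141, 0.426, 0.074, 1.606, -0.034, 1.111, -0.067], TCP at [0.187, -0.649, 0.199] pointing down, gripper open.
Joint ranges: [-2.85, 2.85], [-0.5, 2.14], [-1.23, 1.37], [0.21, 2.46], [-1.02, 4.16], [0.16, 2.05], [-2.73, 2.73]. Speed limits (rad/s): [1.89, 1.89, 2.39, 2.39, 3.01, 3.01, 3.01].

## Interface

Orientations are given as a unit quaternion [w, x, y, z].
In Python, from plant import sensors, eyes, order, nets gives the robot as it stands.
- The arm moves only by the tool carry_out, never from a script. Its argument "targets" is a list of rows, each a list of 3 entries, a list of its own where there are three numbers: the opening, from -1 (shut) to 1 (fully open), then the shift along the tool's x, y, z in mm, then the turn about the tool's z in rad. A call has exactly 8 rows; each row shifts and turns the commanded pose from where the row before left it, along the tool's axes as they then stand; what a row does not reach is not made up. A row lasts 1/10 s, in which the tool goes at most 50 mm and 8.59 degrees, less where a joint would pass 70% of its speed; a pose out of reach is approached as far as the arm can. A call is refused whole if a number of a shift passes 50 or a number of a turn 0.15, either way. A call with a gripper value outside its range is refused whole. The fingers move at their own pace and stop on an object; "grip_force" is the grip in N (left out, the last holds). Time passes only in rows, so rows that do not move let the fingers close, or fill a call up. It gives the time, the measured TCP pose, the force, the opening and the grip force at its end, in the units of the state.
- sensors.get_obs(): the state, without advancing time (a new reading comes with each control period).
- eyes.get_image(name): name is "scene" or "top" or "wrist"; returns a dict with "color" (480x640x3 uint8, blue, green, red), "camera_matrix" (3x3 intrinsics, pixels), "rvec" (rotation vector, rad) and "tvec" (3), from world to camera coordinates, as OpenCV has them; the wrist camera has in their place "hand_eye" (4x4, takes a point from camera to tool coordinates, whose origin is the TCP and whose axes are the flange's). Camera axes: x right, y down, z forward; pixel columns grow to the right and rows downward; lengths in m; the calibration is good to about 2 mm. A picture is of the moment at which its call begins: read the wrist's pose just before it. There is no depth.
- order.close_job(): hands the job in; it is judged then, once.
Trained networks look in the newest picture that a camera, given by its name, has taken for a name from the list of things; names that differ only in an ending like _2 or _b are one class to them, and where a whole thing is asked for, a point or a joint stands for the part that bears it (a point fixed in the world has none). Each returns a list of dicts, best first, with "score" (0 to 1); they miss things now and then, are a little off and sometimes report something else, mostly with a low value. They report only what shows in the picture. A call takes as long as a camera call. They do not tell look-alikes from the thing itself.
- nets.trace(thing, camera): "mask" (480x640 bool, what is visible of it) and "bbox" ([left, top, width, height] in pixels, round what is visible of it).
The state is a dict: "clock": time; "q": joint angles; "dq": joint speeds; "tau": joint torques, N m; "position": TCP position; "ee_rot": TCP orientation; "force": force on the tool from outside, world axes, zero at the start; "ft_torque": the same for the moment, N m; "opening": finger opening in m; "grasp_force": force on a finger pad.
Only numpy, scipy, OpenCV 4.12 (cv2) and the standard library are available. Lean on these libraries where they do the work, as an engineer would, in place of code of your own. Each camera call takes 0.05 s, during which the arm holds its last target. There are 200 camera calls.

## Working session

There is one attempt and no reset: what is moved stays moved. The work goes in short steps, Python scripts to look and compute and a tool call to move; the robot and the scene stay as the last step left them, time stands still between calls to the robot, and variables do not carry over. Pictures are saved under pics/ and viewed, at most 10 in all, crops included, and the job is handed in when it is done.

Besides the shell and the picture viewer there is one more tool, called after "Request:" by a JSON object that holds its "name" and its "arguments". carry_out: Moves the arm, as the interface text tells. Its arguments: {"type":"object","properties":{"targets":{"type":"array"},"grip_force":{"type":"number"}},"required":["targets"]}

```bash
mkdir -p pics
cat > h.py <<'E'
import numpy as np,cv2
from scipy.spatial.transform import Rotation as R
from plant import sensors,eyes,order,nets
def cam(n):
    o=sensors.get_obs(); im=eyes.get_image(n); K=np.array(im["camera_matrix"])
    if "hand_eye" in im:
        q=np.array(o["ee_rot"]); T=np.eye(4); T[:3,:3]=R.from_quat(q[[1,2,3,0]]).as_matrix(); T[:3,3]=o["position"]
        W=T@np.array(im["hand_eye"])
    else:
        M=np.eye(4); M[:3,:3]=cv2.Rodrigues(np.array(im["rvec"],float))[0]; M[:3,3]=np.ravel(im["tvec"]); W=np.linalg.inv(M)
    return im["color"],K,W
def ray(K,W,uv,z):
    d=W[:3,:3]@np.linalg.inv(K)@np.array([*uv,1.]); c=W[:3,3]
    return c+d*(z-c[2])/d[2]
def proj(K,W,p):
    x=np.linalg.inv(W)@np.array([*p,1.]); u=K@x[:3]; return u[:2]/u[2]
E
python3 - <<'E'
from h import *
o=sensors.get_obs(); print(o)
for n in ["scene","top"]:
    c,K,W=cam(n); cv2.imwrite(f"pics/{n}0.png",c); print(n,W[:3,3].round(3))
    for t,z in [("key",.06),("key_stand",.034),("valve",.105),("amber_bottle",.09),("squeeze_bottle",.12),("bulb",.07)]:
        for r in nets.trace(t,n)[:2]:
            b=r["bbox"]; m=cv2.moments(r["mask"].astype(np.uint8),True); uv=(m["m10"]/m["m00"],m["m01"]/m["m00"])
            print(t,round(r["score"],2),b,np.round(uv),ray(K,W,uv,z).round(3))
E
```

```text
{'clock': 0.0, 'q': array([ 1.14049815,  0.42673851,  0.07388319,  1.60663043, -0.03410132,
        1.11081549, -0.06712147]), 'dq': array([-0.00048036, -0.00052451,  0.00020236, -0.0001115 ,  0.00109993,
       -0.00108764, -0.00108807]), 'tau': array([ 5.50992972e-04, -9.49834156e+01,  3.76053169e+00, -4.63511610e+01,
        1.90560054e-02,  1.02540196e-02, -2.84675400e-05]), 'position': array([ 0.18687562, -0.6481283 ,  0.19829693]), 'ee_rot': array([-6.49059322e-04,  9.90165873e-01,  1.39896747e-01, -1.47866093e-04]), 'force': array([0.21965106, 0.11899173, 0.498886  ]), 'ft_torque': array([ 0.06602501, -0.02544081, -0.03271204]), 'grasp_force': 0.0, 'opening': 0.0855432726697303}
scene [-0.228  0.719  1.314]
key 0.53 [350.5, 272.2, 15.4, 25.1] [358. 286.] [0.432 0.102 0.06 ]
key_stand 0.63 [344.3, 288.0, 28.3, 22.4] [359. 299.] [0.412 0.116 0.034]
valve 0.87 [275.4, 177.9, 29.9, 42.2] [289. 199.] [0.756 0.091 0.105]
valve 0.77 [160.2, 351.2, 44.2, 50.5] [183. 376.] [0.453 0.59  0.105]
amber_bottle 0.82 [302.6, 210.6, 18.5, 30.6] [310. 224.] [0.655 0.091 0.09 ]
amber_bottle 0.64
[... 261 characters left out ...]
24 0.107 0.07 ]
top [0.523 0.13  1.237]
key 0.83 [320.6, 307.9, 20.4, 18.9] [331. 317.] [0.435 0.096 0.06 ]
key_stand 0.66 [316.4, 302.7, 29.9, 25.5] [332. 315.] [0.438 0.094 0.034]
valve 0.81 [243.2, 311.2, 31.2, 30.2] [257. 324.] [0.426 0.288 0.105]
valve 0.79 [132.6, 283.0, 43.5, 33.2] [153. 300.] [0.494 0.555 0.105]
amber_bottle 0.62 [334.6, 215.7, 13.4, 17.9] [340. 223.] [0.683 0.066 0.09 ]
amber_bottle 0.23 [233.4, 253.1, 33.3, 35.6] [250. 270.] [0.565 0.306 0.09 ]
squeeze_bottle 0.69 [242.1, 269.3, 7.3, 4.6] [246. 269.] [0.566 0.313 0.12 ]
squeeze_bottle 0.62 [183.4, 258.2, 24.9, 18.8] [195. 268.] [0.572 0.444 0.12 ]
bulb 0.51 [276.1, 203.7, 22.1, 21.6] [287. 214.] [0.715 0.207 0.07 ]
```

Run:
```python
import cv2
t=cv2.imread("pics/top0.png")[150:390,80:400]; cv2.imwrite("pics/top1.png",cv2.resize(t,(800,600),interpolation=cv2.INTER_CUBIC))
```

```text
(no output)
```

View pics/top1.png

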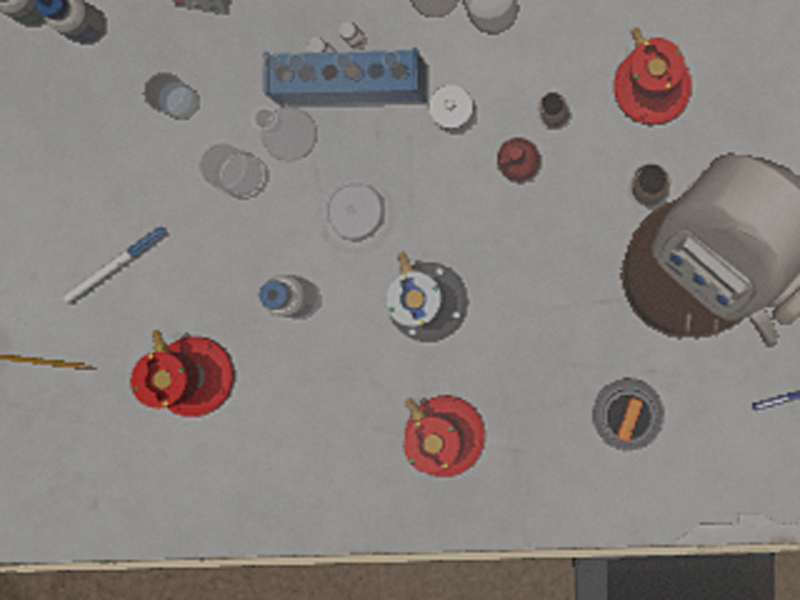

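View pics/scene0.png

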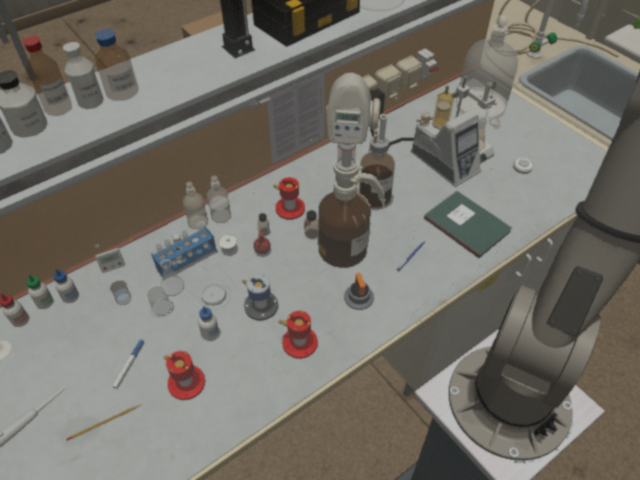

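Run:
```python
from h import *
ct,Kt,Wt=cam("top"); cs,Ks,Ws=cam("scene")
print(Kt[0],Kt[1])
for z in np.arange(.1,.6,.05):
    p=ray(Kt,Wt,(388,287),z); print(z.round(2),p.round(3),proj(Ks,Ws,p).round(), "head",ray(Kt,Wt,(80+697/2.5,150+270/2.5),z).round(3))
print(ray(Kt,Wt,(245.6,269.2),.105), ray(Kt,Wt,(80+404/2.5,150+258/2.5),.073))
k=[ray(Kt,Wt,(80+u/2.5,150+v/2.5),.082) for u,v in[(637,400),(624,438)]];print(k)
cv2.imwrite("pics/s1.png",np.hstack([cv2.resize(cs[60:280,300:440],None,fx=2.7,fy=2.7),cv2.resize(ct[180:350,310:440],None,fx=3.2,fy=3.49)[:594]]))
```

```text
[435.79488274   0.         316.25158534] [  0.         435.79488274 244.36503657]
0.1 [ 0.511 -0.053  0.1  ] [385. 230.] head [0.588 0.02  0.1  ]
0.15 [ 0.511 -0.044  0.15 ] [385. 219.] head [0.585 0.025 0.15 ]
0.2 [ 0.512 -0.036  0.2  ] [384. 207.] head [0.582 0.03  0.2  ]
0.25 [ 0.512 -0.028  0.25 ] [383. 194.] head [0.579 0.035 0.25 ]
0.3 [ 0.513 -0.02   0.3  ] [382. 181.] head [0.577 0.04  0.3  ]
0.35 [ 0.513 -0.012  0.35 ] [381. 167.] head [0.574 0.045 0.35 ]
0.4 [ 0.514 -0.004  0.4  ] [379. 152.] head [0.571 0.049 0.4  ]
0.45 [0.514 0.004 0.45 ] [378. 136.] head [0.568 0.054 0.45 ]
0.5 [0.515 0.012 0.5  ] [377. 119.] head [0.565 0.059 0.5  ]
0.55 [0.516 0.02  0.55 ] [375. 101.] head [0.562 0.064 0.55 ]
[0.56665736 0.31558052 0.105     ] [0.61097769 0.33099919 0.073     ]
[array([0.45422126, 0.08659702, 0.082     ]), array([0.41522196, 0.10141355, 0.082     ])]Traceback (most recent call last):
  File "<stdin>", line 8, in <module>
    return _nx.concatenate(arrs, 1, dtype=dtype, casting=casting)
           ~~~~~~~~~~~~~~~^^^^^^^^^^^^^^^^^^^^^^^^^^^^^^^^^^^^^^^
ValueError: all the input array dimensions except for the concatenation axis must match exactly, but along dimension 0, the array at index 0 has size 594 and the array at index 1 has size 593
```

Request:
{"name": "carry_out", "arguments": {"targets": [[1,[29,-31,0],0],[1,[29,-31,0],0],[1,[29,-31,0],0],[1,[29,-31,0],0],[1,[29,-31,0],0],[1,[29,-31,0],0],[1,[29,-31,0],0],[1,[29,-31,0],0]]}}

```text
clock: 1.6
position: [0.3418, -0.3445, 0.1993]
ee_rot: [0.0, 0.99, 0.14, 0.0]
force: [0.7, -0.4, 0.9]
opening: 0.0853
grasp_force: 0.0
```

Request:
{"name": "carry_out", "arguments": {"targets": [[1,[24.5,-35,0],0],[1,[24.5,-35,0],0],[1,[24.5,-35,0],0],[1,[24.5,-35,0],0],[1,[24.5,-35,0],0],[1,[24.5,-35,0],0],[1,[11,-33,0],0],[1,[11,-33,0],0]]}}

```text
clock: 2.4
position: [0.4273, -0.0323, 0.1992]
ee_rot: [0.0, 0.99, 0.14, 0.0]
force: [0.7, -0.4, -0.0]
opening: 0.0855
grasp_force: 0.0
```

Run:
```python
from h import *
o=sensors.get_obs(); print(o["q"].round(2),o["position"])
```

```text
[ 0.35  0.04 -0.43  2.11  0.02  1.   -1.38] [ 0.42725116 -0.03230393  0.19923028]
```

Request:
{"name": "carry_out", "arguments": {"targets": [[1,[13,-41,0],0],[1,[13,-41,0],0],[1,[13,-41,0],0],[1,[0,0,0],-0.149],[1,[0,0,0],-0.149],[1,[0,0,0],-0.149],[1,[0,0,0],-0.149],[1,[0,0,0],-0.149]]}}

```text
clock: 3.2
position: [0.4306, 0.0951, 0.1992]
ee_rot: [0.0, 0.87, 0.493, 0.0]
force: [0.3, 0.2, 0.2]
opening: 0.0854
grasp_force: 0.0
```

Request:
{"name": "carry_out", "arguments": {"targets": [[1,[0,0,0],-0.149],[1,[0,0,0],-0.149],[1,[0,0,0],-0.149],[1,[0,0,0],-0.149],[1,[0,0,0],-0.149],[1,[0,0,0],-0.149],[1,[0,0,0],-0.149],[1,[0,0,0],-0.149]]}}

```text
clock: 4.0
position: [0.4306, 0.095, 0.1992]
ee_rot: [0.0, 0.443, 0.897, 0.0]
force: [0.4, -0.1, -0.5]
opening: 0.0852
grasp_force: 0.0
```

Request:
{"name": "carry_out", "arguments": {"targets": [[1,[0,0,0],-0.149],[1,[0,0,0],-0.149],[1,[0,0,0],-0.149],[1,[0,0,0],-0.11],[1,[0,0,0],0],[1,[0,0,0],0],[1,[0,0,0],0],[1,[0,0,0],0]]}}

```text
clock: 4.8
position: [0.4306, 0.0951, 0.1991]
ee_rot: [0.0, 0.183, 0.983, 0.0]
force: [0.5, -0.2, 0.1]
opening: 0.0855
grasp_force: 0.0
```

Run:
```python
from h import *
o=sensors.get_obs(); print(o["q"].round(2),o["position"],o["ee_rot"])
c,K,W=cam("wrist"); cv2.imwrite("pics/w1.png",c); print(W.round(3),K[0])
for t in["key","key_stand"]:
  for r in nets.trace(t,"wrist")[:2]: print(t,r["score"],r["bbox"])
# handle by orange colour
hsv=cv2.cvtColor(c,cv2.COLOR_BGR2HSV); m=cv2.inRange(hsv,(5,120,100),(20,255,255))
n,l,s,ce=cv2.connectedComponentsWithStats(m); i=1+s[1:,4].argmax(); print(s[i],ce[i])
r=cv2.minAreaRect(cv2.findNonZero((l==i).astype(np.uint8))); print(r)
b=np.array([ray(K,W,p,.082) for p in cv2.boxPoints(r)]); print(b.round(4),b.mean(0))
```

```text
[ 0.33  0.09 -0.72  2.07  0.07  1.01  0.78] [0.43055509 0.09506954 0.19907895] [4.54969010e-05 1.83230523e-01 9.83069973e-01 3.03465063e-05]
[[ 0.361  0.897  0.254  0.366]
 [ 0.933 -0.347 -0.099  0.121]
 [-0.001  0.273 -0.962  0.373]
 [ 0.     0.     0.     1.   ]] [330.89521838   0.         320.04667642]
key 0.61 [302.3, 198.4, 44.7, 58.8]
key_stand 0.58 [286.9, 181.7, 70.1, 68.7]
[315 201  16  53 773] [322.6545925  226.94178525]
((322.5, 227.0), (52.0, 15.0), 90.0)
[[0.4065 0.1    0.082 ]
 [0.4113 0.1123 0.082 ]
 [0.4565 0.0953 0.082 ]
 [0.4515 0.0824 0.082 ]] [0.43145113 0.09749066 0.082     ]
```

View pics/w1.png

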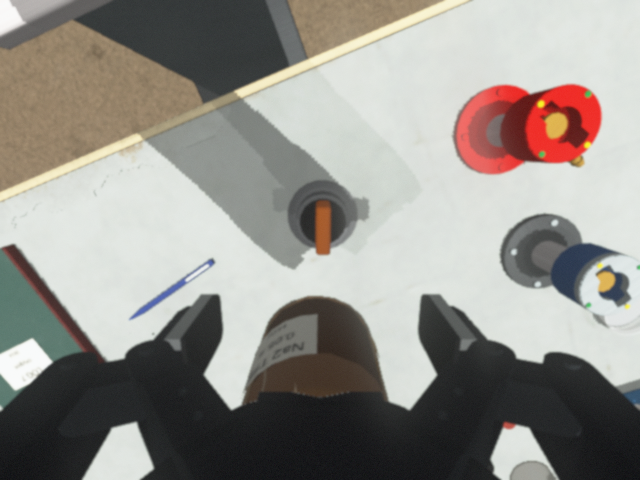

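Request:
{"name": "carry_out", "arguments": {"targets": [[1,[-1,2.5,30],0],[1,[0,0,35],0],[1,[0,0,35],0],[1,[0,0,30],0],[1,[0,0,20],0],[1,[0,0,0],0],[-1,[0,0,0],0],[-1,[0,0,0],0]], "grip_force": 60}}

```text
clock: 5.75
position: [0.4332, 0.0973, 0.0502]
ee_rot: [0.001, 0.182, 0.983, 0.0]
force: [0.3, -0.2, -0.2]
opening: 0.0584
grasp_force: 0.0
```

Request:
{"name": "carry_out", "arguments": {"targets": [[-1,[0,0,0],0],[-1,[0,0,0],0],[-1,[0,0,0],0],[-1,[0,0,0],0],[-1,[0,0,0],0],[-1,[0,0,0],0],[-1,[0,0,0],0],[-1,[0,0,0],0]]}}

```text
clock: 6.55
position: [0.4334, 0.0972, 0.05]
ee_rot: [0.001, 0.182, 0.983, 0.0]
force: [-1.4, -1.3, 16.4]
opening: -0.0001
grasp_force: 8.5
```

Run:
```python
from h import *
o=sensors.get_obs(); print(o["opening"],o["grasp_force"],o["force"],o["position"])
c,K,W=cam("wrist"); cv2.imwrite("pics/w2.png",c)
c,K,W=cam("scene"); cv2.imwrite("pics/w2s.png",c[240:340,300:420])
```

```text
-0.00014684502909349508 8.459066967770923 [-1.40484026 -1.31965445 16.44688578] [0.43338294 0.09723227 0.05000982]
```

View pics/w2.png

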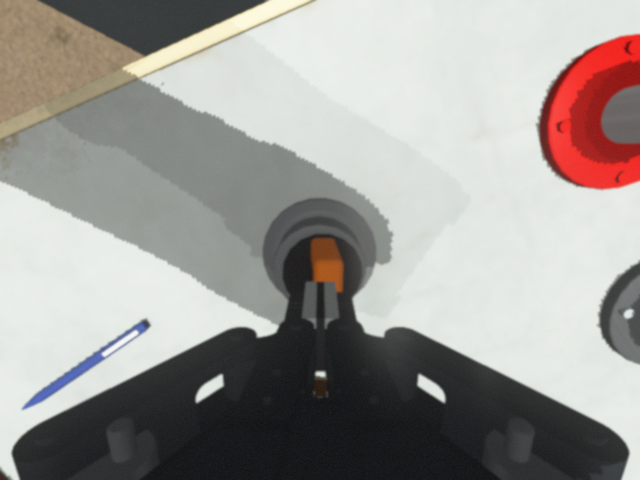

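Run:
```python
from h import *
c,K,W=cam("wrist")
o=sensors.get_obs()
for p in [o["position"],o["position"]+[0,0,.019],[.4325,.097,.034],[.4325,.097,.082],[.411,.105,.082],[.454,.089,.082]]: print(np.round(p,3),proj(K,W,p).round())
hsv=cv2.cvtColor(c,cv2.COLOR_BGR2HSV); m=cv2.inRange(hsv,(5,120,60),(20,255,255)); n,l,s,ce=cv2.connectedComponentsWithStats(m); print(s[1:],ce[1:])
cc=cv2.resize(c[180:340,240:420],(720,640))[:600]
d,K2,W2=cam("scene"); 
for p in [o["position"],[.4325,.097,.034]]: print(proj(K2,W2,p).round())
d=cv2.resize(d[255:315,325:385],(600,600),interpolation=cv2.INTER_CUBIC)
cv2.imwrite("pics/w3.png",np.hstack([cv2.resize(cc,(400,333)),cv2.resize(d,(333,333))]))
```

```text
[0.433 0.097 0.05 ] [319. 276.]
[0.433 0.097 0.069] [319. 290.]
[0.432 0.097 0.034] [318. 265.]
[0.432 0.097 0.082] [318. 300.]
[0.411 0.105 0.082] [317. 254.]
[0.454 0.089 0.082] [319. 343.]
[[ 310  237   34   56 1414]] [[326.50424328 262.04031117]]
[360. 287.]
[360. 291.]
```

View pics/w3.png

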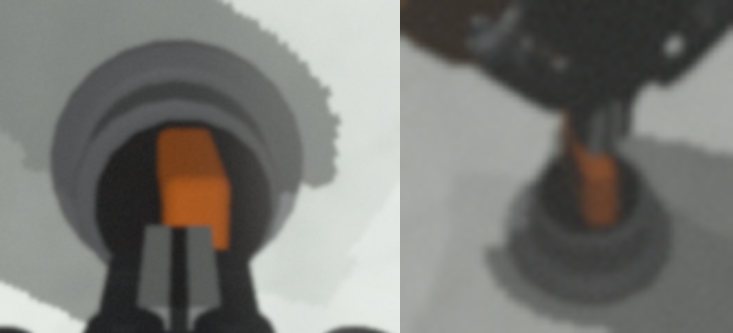

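Request:
{"name": "carry_out", "arguments": {"targets": [[1,[0,0,0],0],[1,[0,0,0],0],[1,[0,0,0],0],[1,[0,0,0],0],[1,[0,0,-20],0],[1,[0,0,-30],0],[1,[0,0,-20],0],[1,[0,0,0],0]]}}

```text
clock: 7.55
position: [0.4338, 0.0973, 0.1212]
ee_rot: [0.002, 0.183, 0.983, 0.0]
force: [0.3, -0.2, -0.3]
opening: 0.0856
grasp_force: 0.0
```

Run:
```python
from h import *
o=sensors.get_obs(); print(o["opening"],o["force"],o["position"])
c,K,W=cam("wrist")
for p in [[.4325,.097,.034],[.4325,.097,.082],[.411,.105,.082],[.454,.089,.082]]: print(np.round(p,3),proj(K,W,p).round())
d,K2,W2=cam("scene"); t,_,_=cam("top")
d=cv2.resize(d[255:325,325:395],(400,400),interpolation=cv2.INTER_CUBIC)
cv2.imwrite("pics/w4.png",np.hstack([cv2.resize(c[150:350,220:420],(400,400),interpolation=cv2.INTER_CUBIC),d]))
```

```text
0.08561274419781542 [ 0.30815298 -0.23449482 -0.29124869] [0.43376982 0.09732311 0.12124288]
[0.432 0.097 0.034] [318. 235.]
[0.432 0.097 0.082] [318. 253.]
[0.411 0.105 0.082] [318. 220.]
[0.454 0.089 0.082] [319. 284.]
```

View pics/w4.png

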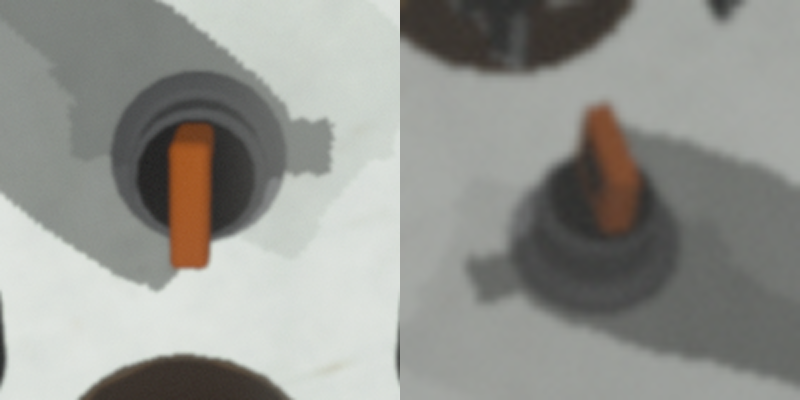

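Request:
{"name": "carry_out", "arguments": {"targets": [[0.2,[1,-2,0],0],[0,[0,0,0],0],[-0.1,[0,0,0],0],[-0.2,[0,0,10],0],[-0.3,[0,0,20],0],[-0.3,[0,0,10],0],[-0.3,[0,0,0],0],[-0.3,[0,0,0],0]], "grip_force": 25}}

```text
clock: 8.5
position: [0.4306, 0.0957, 0.079]
ee_rot: [-0.0, 0.182, 0.983, 0.0]
force: [-0.2, -0.1, 0.8]
opening: 0.03
grasp_force: 0.0
```

Run:
```python
from h import *
o=sensors.get_obs(); print(o["opening"],o["force"],o["position"])
c,K,W=cam("wrist")
print(proj(K,W,o["position"]),proj(K,W,[*o["position"][:2],.082]))
d,K2,W2=cam("scene")
d=cv2.resize(d[245:325,325:405],(400,400),interpolation=cv2.INTER_CUBIC)
cv2.imwrite("pics/w5.png",np.hstack([cv2.resize(c[150:350,220:420],(400,400),interpolation=cv2.INTER_CUBIC),d]))
```

```text
0.03002533576734609 [-0.19457733 -0.14989189  0.84584004] [0.43060478 0.09574425 0.0790009 ]
[319.29423387 276.12623423] [319.27936433 278.14639843]
```

View pics/w5.png

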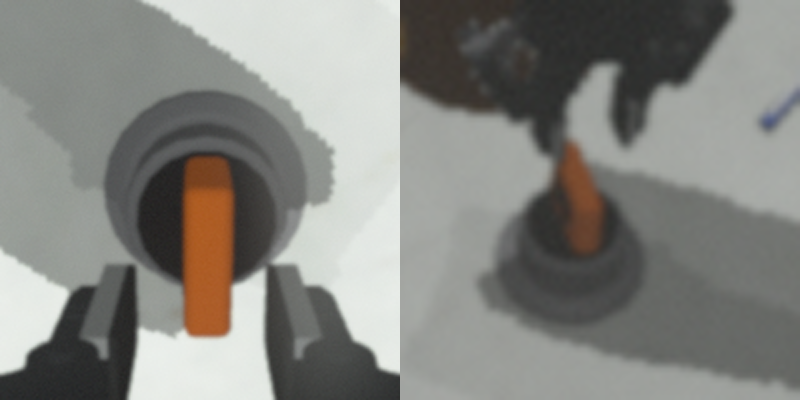

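Request:
{"name": "carry_out", "arguments": {"targets": [[-0.3,[-1.5,2,15],0],[-0.3,[0,0,14],0],[-0.4,[0,0,0],0],[-0.45,[0,0,0],0],[-0.5,[0,0,0],0],[-0.55,[0,0,0],0],[-0.6,[0,0,0],0],[-0.65,[0,0,0],0]], "grip_force": 30}}

```text
clock: 9.4
position: [0.433, 0.0968, 0.0503]
ee_rot: [0.0, 0.182, 0.983, 0.0]
force: [0.8, 0.3, 0.4]
opening: 0.0152
grasp_force: 0.0
```

Request:
{"name": "carry_out", "arguments": {"targets": [[-0.68,[0,0,0],0],[-0.7,[0,0,0],0],[-0.72,[0,0,0],0],[-0.74,[0,0,0],0],[-0.76,[0,0,0],0],[-0.76,[0,0,0],0],[-0.76,[0,0,0],0],[-0.76,[0,0,0],0]]}}

```text
clock: 10.2
position: [0.4329, 0.0969, 0.0501]
ee_rot: [0.0, 0.182, 0.983, 0.0]
force: [-0.8, -0.8, 2.1]
opening: 0.01
grasp_force: 1.3
```

Request:
{"name": "carry_out", "arguments": {"targets": [[0,[0,0,0],0],[0,[0,0,0],0],[0,[0,0,0],0],[0,[0,0,8],0],[0,[0,0,8],0],[0,[0,0,8],0],[0,[0,0,0],0],[-0.2,[0,0,0],0]]}}

```text
clock: 11.0
position: [0.4325, 0.097, 0.0257]
ee_rot: [-0.0, 0.182, 0.983, -0.0]
force: [0.5, 0.3, -0.7]
opening: 0.0342
grasp_force: 0.0
```

Request:
{"name": "carry_out", "arguments": {"targets": [[-0.3,[0,0,0],0],[-0.4,[0,0,0],0],[-0.45,[0,0,0],0],[-0.5,[0,0,0],0],[-0.55,[0,0,0],0],[-0.6,[0,0,0],0],[-0.65,[0,0,0],0],[-0.7,[0,0,0],0]]}}

```text
clock: 11.8
position: [0.4329, 0.0969, 0.0261]
ee_rot: [0.0, 0.182, 0.983, 0.0]
force: [-0.3, -0.4, 4.4]
opening: 0.0135
grasp_force: 29.3
```

Request:
{"name": "carry_out", "arguments": {"targets": [[-0.75,[0,0,0],0],[-0.8,[0,0,0],0],[-0.85,[0,0,0],0],[-0.9,[0,0,0],0],[-1,[0,0,0],0],[-1,[0,0,0],0],[-1,[0,0,0],0],[-1,[0,0,0],0]]}}

```text
clock: 12.6
position: [0.4329, 0.0969, 0.0261]
ee_rot: [0.0, 0.182, 0.983, 0.0]
force: [-2.0, -1.0, 6.0]
opening: 0.0135
grasp_force: 29.5
```

Request:
{"name": "carry_out", "arguments": {"targets": [[-1,[0,0,-10],0],[-1,[0,0,-35],0],[-1,[0,0,-40],0],[-1,[0,0,-40],0],[-1,[0,0,-30],0],[-1,[0,0,0],0],[-1,[-12,36,0],0],[-1,[-12,36,0],0]], "grip_force": 60}}

```text
clock: 13.4
position: [0.4816, 0.1551, 0.1813]
ee_rot: [0.001, 0.184, 0.983, -0.0]
force: [1.1, -0.1, 0.1]
opening: 0.0127
grasp_force: 59.4
```

Request:
{"name": "carry_out", "arguments": {"targets": [[-1,[-12,36,0],0],[-1,[-12,36,0],0],[-1,[-12,36,0],0],[-1,[0,0,0],0],[-1,[0,0,0],0],[-1,[0,0,0],0],[-1,[0,0,0],0],[-1,[0,0,0],0]]}}

```text
clock: 14.2
position: [0.5533, 0.2425, 0.1813]
ee_rot: [0.0, 0.183, 0.983, -0.0]
force: [0.3, -0.3, -1.0]
opening: 0.0131
grasp_force: 59.4
```

Run:
```python
from h import *
o=sensors.get_obs(); print(o["q"].round(2),o["opening"],o["grasp_force"],o["force"],o["position"],o["ee_rot"])
c,K,W=cam("wrist"); print(proj(K,W,[.567,.3156,.105])); np.savez("w6.npz",c=c,K=K,W=W); print(proj(K,W,[*o["position"][:2],o["position"][2]+.056]))
t,Kt,Wt=cam("top"); cv2.imwrite("pics/t6.png",t)
cv2.imwrite("pics/w6.png",c)
```

```text
[ 0.05  0.42 -0.74  1.75  0.31  1.09  0.41] 0.013084316765075182 59.38983500003815 [ 0.31346251 -0.33861539 -0.99702573] [0.55332716 0.24250736 0.18131495] [ 2.70443649e-04  1.82807612e-01  9.83148658e-01 -1.44614388e-04]
[413.99438477 222.8441883 ]
[318.88378316 328.51089628]
```

View pics/w6.png

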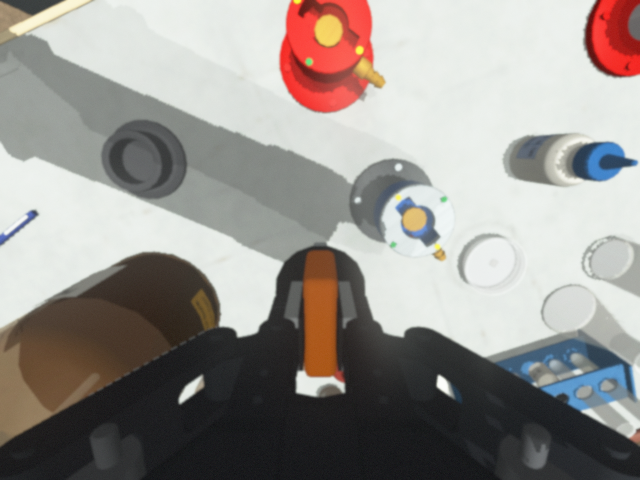

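Run:
```python
from h import *
d=np.load("w6.npz"); c,K,W=d["c"],d["K"],d["W"]
hsv=cv2.cvtColor(c,cv2.COLOR_BGR2HSV); roi=np.zeros(c.shape[:2],np.uint8); roi[180:270,370:465]=255
for nm,lo,hi in [("yel",(22,150,150),(35,255,255)),("grn",(45,100,60),(80,255,255)),("brass",(14,90,90),(24,255,255))]:
    m=cv2.inRange(hsv,lo,hi)&roi; n,l,s,ce=cv2.connectedComponentsWithStats(m)
    for i in range(1,n):
        if s[i,4]>3: print(nm,s[i,4],ce[i].round(1),ray(K,W,ce[i],.105).round(4))
# ring disc: white
m=cv2.inRange(hsv,(0,0,190),(180,70,255))&roi
cv2.imwrite("pics/ring.png",np.hstack([cv2.resize(c[175:275,365:465],(600,600),interpolation=cv2.INTER_CUBIC)]))
# handle
m=cv2.inRange(hsv,(5,120,60),(20,255,255)); m[:,:280]=0;m[:,360:]=0;m[:235]=0;m[385:]=0
print(cv2.boundingRect(m)); 
for r in range(245,380,6): print(r,np.flatnonzero(m[r])[[0,-1]] if m[r].any() else None, hsv[r,320],end=";")
```

```text
yel 4 [397.8 197. ] [0.5433 0.3099 0.105 ]
yel 6 [437.2 246.2] [0.5917 0.3273 0.105 ]
grn 10 [443.5 199. ] [0.5573 0.3418 0.105 ]
grn 7 [393.  244.3] [0.5777 0.2952 0.105 ]
brass 403 [413.7 218.6] [0.5637 0.3163 0.105 ]
brass 74 [439.8 254.5] [0.5992 0.3274 0.105 ]
(302, 250, 36, 126)
245 None [90  6 89];251 [310 330] [ 11 164 112];257 [306 334] [ 11 177 121];263 [305 334] [ 11 178 123];269 [304 335] [ 12 177 124];275 [304 336] [ 11 179 124];281 [303 337] [ 12 197 162];287 [303 337] [ 12 202 174];293 [303 337] [ 12 201 175];299 [303 337] [ 12 203 175];305 [303 337] [ 13 205 175];311 [303 336] [ 13 210 174];317 [304 336] [ 12 208 174];323 [304 336] [ 13 218 171];329 [303 336] [ 13 212 172];335 [304 336] [ 13 212 172];341 [304 336] [ 13 219 171];347 [304 336] [ 13 214 173];353 [303 337] [ 13 213 171];359 [303 337] [ 12 214 172];365 [304 337] [ 13 218 170];371 [306 336] [ 13 219 171];377 None [ 13  37 194];
```

View pics/ring.png

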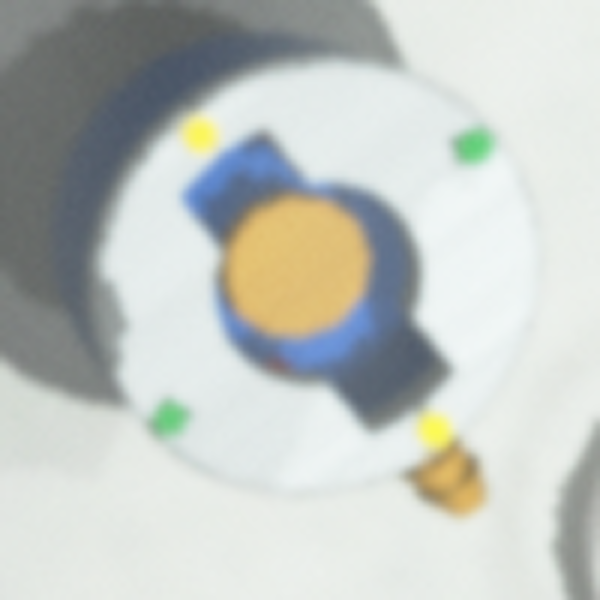

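Run:
```python
from h import *
d=np.load("w6.npz"); K,W=d["K"],d["W"]; T=np.array([.5533,.2425,.1813]); y=np.pi-2*np.arctan2(.1828,.9831); 
ax=lambda y:np.array([[np.cos(y),np.sin(y)],[np.sin(y),-np.cos(y)]])
for z in(.235,.239):
  a=ray(K,W,(320,278),z);b=ray(K,W,(320,375),z); m=(a+b)/2; print(np.linalg.norm(a-b),"key off tool",ax(y)@(m-T)[:2],y)
print("move tool(now)",ax(y)@(np.array([.5675,.3186])-T[:2]), "after turn axes",ax(y+.713)@(np.array([.5675,.3186])-T[:2]))
```

```text
0.04451114306144051 key off tool [-0.00147317  0.00046131] 2.7739069491383828
0.04303229221437637 key off tool [0.00090086 0.00046646] 2.7739069491383828
move tool(now) [0.01410376 0.07611789] after turn axes [-0.03912104  0.06680116]
```

Request:
{"name": "carry_out", "arguments": {"targets": [[-1,[5,26,0],0],[-1,[5,25,0],0],[-1,[4,25,0],0],[-1,[0,0,10],-0.143],[-1,[0,0,10],-0.143],[-1,[0,0,0],-0.143],[-1,[0,0,0],-0.143],[-1,[0,0,0],-0.141]]}}

```text
clock: 15.1
position: [0.5677, 0.319, 0.1611]
ee_rot: [0.0, -0.175, 0.985, -0.0]
force: [-0.0, -0.8, -0.6]
opening: 0.0129
grasp_force: 59.4
```

Request:
{"name": "carry_out", "arguments": {"targets": [[-1,[0,0,5],0],[-1,[0,0,5],0],[-1,[0,0,5],0],[-1,[0,0,0],0],[-1,[0,0,0],0],[-1,[0,0,0],0],[-1,[0,0,0],0],[-1,[0,0,0],0]]}}

```text
clock: 15.9
position: [0.5677, 0.3194, 0.1462]
ee_rot: [0.0, -0.172, 0.985, 0.0]
force: [-0.4, 0.6, -0.6]
opening: 0.013
grasp_force: 59.4
```

Run:
```python
from h import *
o=sensors.get_obs(); print(o["q"].round(2),o["opening"],o["grasp_force"],o["force"],o["position"],o["ee_rot"])
c,K,W=cam("wrist"); np.savez("w7.npz",c=c,K=K,W=W)
hsv=cv2.cvtColor(c,cv2.COLOR_BGR2HSV)
print("port",proj(K,W,[.5675,.3186,.105]))
for nm,lo,hi in [("yel",(22,150,150),(35,255,255)),("grn",(45,100,60),(80,255,255))]:
    m=cv2.inRange(hsv,lo,hi);m[:150]=0;m[330:]=0;m[:,:220]=0;m[:,420:]=0; n,l,s,ce=cv2.connectedComponentsWithStats(m)
    for i in range(1,n):
        if s[i,4]>3: print(nm,s[i,4],ce[i].round(1),ray(K,W,ce[i],.105).round(4))
cv2.imwrite("pics/w7.png",cv2.resize(c[150:350,220:420],(600,600),interpolation=cv2.INTER_CUBIC))
```

```text
[ 0.    0.58 -0.86  1.67  0.48  1.12  0.92] 0.013015426066162421 59.43134129047394 [-0.42103412  0.59169371 -0.57907923] [0.567676   0.31937465 0.14623202] [ 1.38805334e-04 -1.72093812e-01  9.85080554e-01  5.62685928e-05]
port [317.90295545 252.27801114]
yel 17 [318.  215.4] [0.5433 0.31   0.105 ]
grn 15 [280.6 254.4] [0.5776 0.2951 0.105 ]
```

View pics/w7.png

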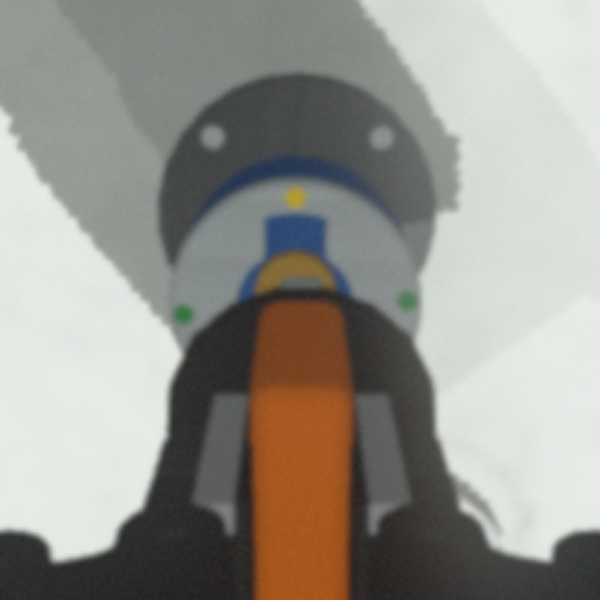

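Request:
{"name": "carry_out", "arguments": {"targets": [[-1,[0.5,-1,4],0],[-1,[0,0,6],0],[-1,[0,0,6],0],[-1,[0,0,5],0],[-1,[0,0,5],0],[-1,[0,0,4],0],[-1,[0,0,3],0],[-1,[0,0,0],0]]}}

```text
clock: 16.75
position: [0.5673, 0.3181, 0.1126]
ee_rot: [-0.0, -0.172, 0.985, -0.0]
force: [-0.8, -0.2, -0.8]
opening: 0.0129
grasp_force: 59.4
```

Request:
{"name": "carry_out", "arguments": {"targets": [[-1,[0,0,2],0],[-1,[0,0,1.5],0],[-1,[0,0,1],0],[-1,[0,0,0],0],[-1,[0,0,0],0],[-1,[0,0,0],0],[-1,[0,0,0],0],[-1,[0,0,0],0]]}}

```text
clock: 17.55
position: [0.5675, 0.3182, 0.1087]
ee_rot: [0.0, -0.172, 0.985, 0.0]
force: [-0.7, 0.2, 2.4]
opening: 0.0129
grasp_force: 59.8
```

Request:
{"name": "carry_out", "arguments": {"targets": [[-1,[0,0,2],0],[-1,[0,0,2],0],[-1,[0,0,2],0],[-1,[0,0,2],0],[-1,[0,0,0.5],0],[-1,[0,0,0],0],[-1,[0,0,0],0],[-1,[0,0,0],0]]}}

```text
clock: 18.35
position: [0.5676, 0.3183, 0.1002]
ee_rot: [0.0, -0.172, 0.985, 0.0]
force: [-0.7, -0.6, 6.3]
opening: 0.0126
grasp_force: 60.4
```

Request:
{"name": "carry_out", "arguments": {"targets": [[-1,[0,0,0.3],0.1],[-1,[0,0,0],0.1],[-1,[0,0,0],0.12],[-1,[0,0,0],0.12],[-1,[0,0,0],0.12],[-1,[0,0,0],0.12],[-1,[0,0,0],0.12],[-1,[0,0,0],0]]}}

```text
clock: 19.15
position: [0.5676, 0.3188, 0.1001]
ee_rot: [0.0, 0.226, 0.974, 0.0]
force: [-0.3, 1.0, 6.9]
opening: 0.0126
grasp_force: 60.4
```

Run:
```python
from h import *
o=sensors.get_obs(); print(o["q"].round(2),o["opening"],o["force"],o["ft_torque"],o["position"],o["ee_rot"])
```

```text
[-0.13  0.57 -0.66  1.72  0.4   1.    0.18] 0.012571798492534897 [-0.31560808  1.01227082  6.89797149] [ 0.25496675 -0.01176873  0.02580526] [0.56761663 0.3188268  0.10008492] [3.87182585e-04 2.26050113e-01 9.74115516e-01 3.97445862e-04]
```

Turned 0.8 rad so far with low forces; continuing to about 1.5.

Request:
{"name": "carry_out", "arguments": {"targets": [[-1,[0,0,0],0.1],[-1,[0,0,0],0.1],[-1,[0,0,0],0.1],[-1,[0,0,0],0.1],[-1,[0,0,0],0.1],[-1,[0,0,0],0.1],[-1,[0,0,0],0.07],[-1,[0,0,0],0]]}}

```text
clock: 19.95
position: [0.568, 0.3189, 0.1001]
ee_rot: [0.0, 0.532, 0.847, 0.001]
force: [2.9, 3.3, 6.1]
opening: 0.0133
grasp_force: 60.3
```

Run:
```python
from h import *
o=sensors.get_obs(); print(o["q"].round(2),o["opening"],o["force"],o["ft_torque"],o["position"],o["ee_rot"])
c,K,W=cam("wrist"); hsv=cv2.cvtColor(c,cv2.COLOR_BGR2HSV)
for nm,lo,hi in [("yel",(22,150,130),(35,255,255)),("grn",(45,100,50),(80,255,255)),("or",(5,140,60),(20,255,255))]:
    m=cv2.inRange(hsv,lo,hi);m[:150]=0;m[400:]=0;m[:,:220]=0;m[:,420:]=0; n,l,s,ce=cv2.connectedComponentsWithStats(m)
    for i in range(1,n):
        if s[i,4]>5: print(nm,s[i],ce[i].round(1),ray(K,W,ce[i],.105).round(4),cv2.minAreaRect(cv2.findNonZero((l==i).astype(np.uint8)))[1:] if nm=="or" else "")
```

```text
[-0.23  0.53 -0.51  1.72  0.31  0.96 -0.41] 0.013284142684189154 [2.86714929 3.25428732 6.12194759] [ 0.61619806 -0.75769712  0.10977413] [0.5680377  0.31891613 0.10011172] [3.57771741e-04 5.32182942e-01 8.46628925e-01 8.07030922e-04]
yel [270 272   7   6  33] [273.2 274.7] [0.5435 0.3103 0.105 ] 
grn [319 231   6   7  35] [321.4 234.2] [0.5573 0.3424 0.105 ] 
or [ 302  250   36  126 4053] [319.8 313.2] [0.5765 0.3003 0.105 ] ((125.0, 35.0), 90.0)
```

Request:
{"name": "carry_out", "arguments": {"targets": [[-1,[0,0,0],0.04],[-1,[0,0,0],0],[-1,[0,0,0],0],[-1,[0,0,0],0],[-1,[0,0,0],0],[-1,[0,0,0],0],[-1,[0,0,0],0],[-1,[0,0,0],0]]}}

```text
clock: 20.8
position: [0.5681, 0.3189, 0.1001]
ee_rot: [0.0, 0.548, 0.837, 0.001]
force: [4.4, 3.4, 5.9]
opening: 0.0127
grasp_force: 60.4
```

Run:
```python
from h import *
o=sensors.get_obs(); print(o["force"],o["ft_torque"],o["position"],o["ee_rot"],o["grasp_force"])
print(order.close_job())
```

```text
[4.37919305 3.37390947 5.92544715] [ 0.64125032 -0.7868404   0.24302517] [0.56807559 0.31886004 0.10012363] [2.44685128e-04 5.47625175e-01 8.36723302e-01 8.51191564e-04] 60.36339282989502
the job is handed in; nothing more can be done
None
```

I handed the job in at about 21 s: the key is set in the blue valve, pushed about 19 mm below the ring top and turned about 1.5 rad clockwise to the stop, still gripped at 60 N. The hand-in call returned no verdict, and I estimated the depth and turn from the tool pose.

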